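# Wedge the specimen carrier up to the height gauge

### The job

Take the aluminium levelling wedge off the bench, lay it flat and slide it thin end first under the rounded nose of the specimen carrier in the gauge stand, so that the carrier rises until its pad meets the dial gauge's sprung plunger, which marks the height, and just lifts it - firm contact, but gently, without driving the plunger far up. Then let go, leaving the wedge flat on the bench and carrying the carrier; do not push on the carrier, gauge or stand with the hand, and leave the other things where they are.

Things in the scene. Friction and masses are not known exactly. Their poses are not given: they have to be found in the camera images.
- stand: Gauge stand, cream and steel, fixed; place and heading vary. Origin on the bench, on the centre line of the wedge's passage. Its +x axis is the way the wedge is slid in; its open mouth looks to -x. Passage on the bench 78 mm wide (y -39 to 39) between rails 12 mm high, open at both ends. Posts at x 35, y +-52 mm carry a bridge (x 23 to 47 mm, underside 117 mm up); top of dial 200 mm.
- carrier: Steel carrier plate guided on the posts: moves only straight up (30 mm), falls back by its weight (0.45 kg, varies). Axes as the stand; origin at the stand's origin when down, so its height is the rise. Plate x -26 to 90 mm, y +-68 mm, underside 30 and top 40 mm above its origin. A round pad on it at x 35, y 0, top at 46 mm, meets the gauge's plunger.
- nose (a point): Lowest line of the rounded steel nose under the carrier's front edge (bar of radius 8 mm, 40 mm long across the passage): the wedge goes under this. Middle of that line, on the centre line at x = -18 mm of the stand, 9 mm above the bench when the carrier is down; axes as the stand.
- gauge: Dial gauge fixed in the bridge over the pad (origin and axes as the stand). Its hanging plunger's ball tip is the height mark, set differently each time and not measured: 4 to 14 mm above the pad when the carrier is down. Sprung: 3 N to start lifting, then 2 N per mm, 6 mm travel. Should end lifted 0.5 to 2 mm; overloaded above 11 N (4 mm).
- pad (a point): Centre of the top of the carrier's pad, which meets the plunger. Sliding the wedge in takes roughly 6 to 14 N on the carrier's weight alone; the push steps up by some 3 to 5 N when this pad meets the plunger, then grows about 3 N per mm of rise. The wedge stays where it is when let go.
- wedge_grip (a point): Plain aluminium wedge, 170 mm long, 32 wide, 0.25 kg, lying flat: a 120 mm taper from 3 mm thick at the tip to 27 mm (5 mm of slide lifts 1 mm), then a square tail block 50 long, 32 wide, 34 mm high to hold it by. This point: centre of the tail block, 17 mm above its underside, 145 mm behind the tip. x axis along the wedge to the thin tip, z up.
- wedge_tip (a point): Middle of the wedge's thin tip edge, 1.5 mm above its underside; same axes.
- wedge: The same wedge; origin on its underside at mid-length, 85 mm behind the tip; same axes.
- parallel_bar: Plain flat steel bar 140 x 32 x 24 mm; not part of the job, leave it. Origin at its underside, in the middle.
- objective_a: Bright microscope objective, 34 mm across, 48 mm tall, standing; not part of the job, leave it. Origin at its underside, in the middle.
- objective_b: Black microscope objective, 34 mm across, 48 mm tall, standing; not part of the job, leave it. Origin at its underside, in the middle.
- v_block: Dark steel V-block 60 x 50 x 40 mm; not part of the job, leave it. Origin at its underside, in the middle.
- ring_gauge: Steel ring 56 mm across, 16 mm high; not part of the job, leave it. Origin at its underside, in the middle.
- screwdriver: Screwdriver lying near the robot; not part of the job, leave it. Origin at its underside.
- thumb_nut: Steel thumb nut 28 mm across, 12 mm high; not part of the job, leave it. Origin at its underside, in the middle.
Not all that is in view belongs to the job. What is shaped like the wedge but pink is not meant. What is shaped like the stand but green or purple is not meant.

How it is judged (in metres and radians):
On the way, in this order (a step that is already met when the one before it is completed fails the run):
1. the wedge carries the carrier, raised a little, with the gauge not yet touched (contact force between wedge and carrier above 1.5 N and distance of carrier from where it was at the start of the episode above 0.001 m and contact force between gauge and carrier below 0.3 N), for 0.05 s.
2. the carrier's pad presses on the gauge's plunger (contact force between gauge and carrier above 2 N), for 0.1 s.
At the end, for the whole second after the job is handed in: The wedge lies flat on the bench (within 3 degrees) under the carrier and bears it (more than 2 N), all at rest, and the carrier's pad presses on the gauge's plunger with 2 to 8.5 N (lifted by up to about 2.7 mm) (contact force between gauge and carrier between 2 and 8.5 N and contact force between wedge and carrier above 2 N and angle between wedge's own z axis and vertical below 0.05 rad and linear speed of each of wedge, carrier below 0.01 m/s); the robot touches nothing.
It fails at once if the gauge is overloaded: more than 11 N on it (contact force between gauge and anything else above 11 N).
It fails at once if the hand or arm pushes on the stand, the gauge or the carrier with more than 6 N (contact force between any of the fingers, the arm and stand above 6 N).
It fails at once if another thing on the bench is moved by more than 30 mm (distance of any of parallel_bar, objective_a, objective_b, v_block, ring_gauge, screwdriver, thumb_nut from where it was at the start of the episode above 0.03 m).
It also fails if it takes over 61 s, if anything falls off the work surface, if the arm or the gripper's body presses on something with over 40 N, if the wrist force passes 120 N, or if a joint passes its speed limit or range.

### The arm

A 6-joint arm with a two-finger parallel gripper is mounted at the origin on the work surface. World frame = base frame: x ahead of the robot, y to its left, z up, the work surface at z = 0. Lengths are in mm, angles in rad, forces in N, time in s.
With the tool pointing down it reaches from about 350 to 875 mm from the base axis. Payload 4.2 kg.
Tool frame: the origin (TCP) lies at the very end of the fingers, on their centre line; the grasp point (between the pads) lies 19 mm behind it (arm.tcp_to_grasp is the x of the grasp point in the tool frame, in mm); x points along the fingers, z is the direction in which the jaws open and shut, and the axes are right-handed (so a half turn about x gives the same grasp; the last joint's range is limited). The gripper opens to 85 mm and grips with 20 to 120 N. Pads are 22 mm wide; open, the fingers measure 114 mm over their backs; the gripper's body (76 mm by 85 mm) begins 54 mm behind the grasp point. The pads swing forward as they close: fully open they stand 13 mm farther back than shut.
Start: joints at [1.417, 0.385, 0.008, 0, -1.194, -0.259], TCP at [250.701, 572.493, 231.312] pointing down, gripper open.
Joint ranges: [-3.14, 3.14], [-1.21, 2.06], [-1.07, 1.41], [-3.16, 2.05], [-2.99, -0.16], [-3.1, 3.1]. Speed limits (rad/s): [2.79, 2.79, 3.14, 3.14, 3.14, 3.14].

### API

Orientations are given as a unit quaternion [x, y, z, w].
In Python, from bench import status, get_image, job, arm gives the robot as it stands.
- The arm moves only by the tool apply_moves, never from a script. Its argument "targets" is text: rows parted by semicolons, each of 5 numbers parted by spaces: the shift along the tool's x, y, z in mm, then the turn about the tool's x in degrees, then the gripper's target within -1 to 1 (shut at 1, half-way at 0, fully open at -1). In form: dx dy dz spin hand; .... A call has 1 to 10 rows; each row is the pose to reach, as a shift and turn from the pose commanded when the call began, along the tool's axes at that moment; what a row does not reach only later rows make up. A row lasts 1/12 s, in which the tool goes at most 41.7 mm and 7.16 degrees, less where a joint would pass 70% of its speed; a pose out of reach is approached as far as the arm can. A call with a gripper value outside its range is refused whole. The fingers move at their own pace and stop on an object; the grip force is fixed at half the most. Time passes only in rows, so rows that repeat a pose let the fingers close. It gives the time, the measured TCP pose, the force and the opening at its end, in the units of the state.
- status.read_state(): the state, without advancing time (a new reading comes with each control period).
- get_image(name): name is "scene" or "top" or "wrist"; returns a dict with "img" (400x640x3 uint8, red, green, blue), "mtx" (3x3 intrinsics, pixels), "world_from_camera" (4x4, takes a point from camera to world coordinates). Camera axes: x right, y down, z forward; pixel columns grow to the right and rows downward; lengths in mm; the calibration is good to about 2 mm. A picture is of the moment at which its call begins. There is no depth.
- job.job_done(): hands the job in, once; it reports no verdict.
The state is a dict: "clock": time; "joints": joint angles; "joint_vel": joint speeds; "joint_efforts": joint torques, N m; "position": TCP position; "ee_rot": TCP orientation; "contact_force": force on the tool from outside, world axes, zero at the start; "wrist_torque": the same for the moment, N m; "gripper_width": finger opening in mm.
Only numpy, scipy, OpenCV 4.12 (cv2) and the standard library are available. Lean on these libraries where they do the work, as an engineer would, in place of code of your own. Each camera call takes 0.05 s, during which the arm holds its last target.

## Working session

There is one attempt and no reset: what is moved stays moved. The work goes in short steps, Python scripts to look and compute and a tool call to move; the robot and the scene stay as the last step left them, time stands still between calls to the robot, and variables do not carry over. Pictures are saved under pics/ and viewed, and the job is handed in when it is done.

Besides the shell and the picture viewer there is one more tool, called after "Emit:" by a JSON object that holds its "method" and its "body", one argument or row to a line. apply_moves: Moves the arm, as the interface text tells. Its arguments: {"type":"object","properties":{"targets":{"type":"string"}},"required":["targets"]}

```bash
mkdir -p pics; python3 - <<'E'
from bench import status,get_image,job,arm
import cv2
print(status.read_state())
for n in("scene","top","wrist"):
    d=get_image(n); cv2.imwrite(f"pics/{n}0.png",d["img"][:,:,::-1]); print(n,d["mtx"].tolist(),d["world_from_camera"].round(3).tolist())
E
```

```text
{'clock': 0.0, 'joints': array([ 1.41658960e+00,  3.85576185e-01,  6.62673625e-03, -5.45368023e-04,
       -1.19400701e+00, -2.58603747e-01]), 'joint_vel': array([-0.00198073, -0.00023396, -0.00075706, -0.00041837, -0.0011666 ,
       -0.00048934]), 'joint_efforts': array([ 3.81654627e-04, -3.92293596e+01,  1.88398898e+01,  4.18622106e+00,
       -4.59960167e-03, -1.60018068e-06]), 'position': array([250.47366332, 571.9699282 , 230.2032184 ]), 'ee_rot': array([-0.59125264, -0.38640828,  0.5925412 , -0.38730334]), 'contact_force': array([ 0.30406959, -0.29721431,  0.5352873 ]), 'wrist_torque': array([-0.02174999, -0.01929809, -0.02211794]), 'gripper_width': 85.6313073501556}
scene [[370.90797504984255, 0.0, 320.9618147336152], [0.0, 370.90797504984255, 200.0760034549039], [0.0, 0.0, 1.0]] [[-0.604, 0.562, -0.564, 1072.88], [0.797, 0.425, -0.43, 435.957], [-0.002, -0.71, -0.705, 773.948], [0.0, 0.0, 0.0, 1.0]]
top [[454.14664142030216, 0.0, 317.91099972366305], [0.0, 454.14664142030216, 207.8463721957602], [0.0, 0.0, 1.0]] [[0.002, -0.992, 0.125, 341.498], [-1.0, -0.002, 0.001, 18.655], [-0.001, -0.125, -0.992, 1509.369], [0.0, 0.0, 0.0, 1.0]]
wrist [[302.99382473679174, 0.0, 317.21136809353345], [0.0, 302.99382473679174, 202.2659989035549], [0.0, 0.0, 1.0]] [[-0.401, -0.88, -0.254, 315.452], [-0.916, 0.385, 0.11, 544.139], [0.001, 0.277, -0.961, 372.413], [0.0, 0.0, 0.0, 1.0]]
```

View pics/scene0.png

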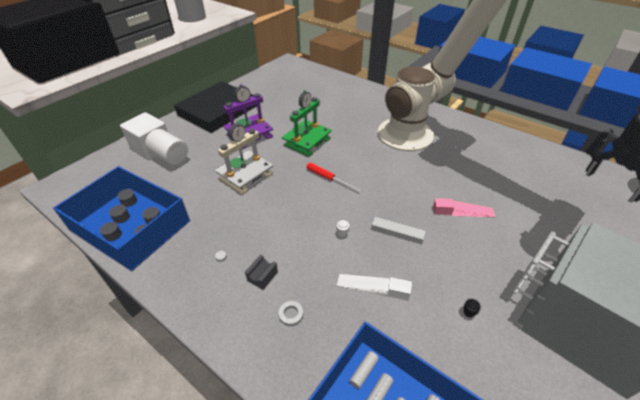

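View pics/top0.png

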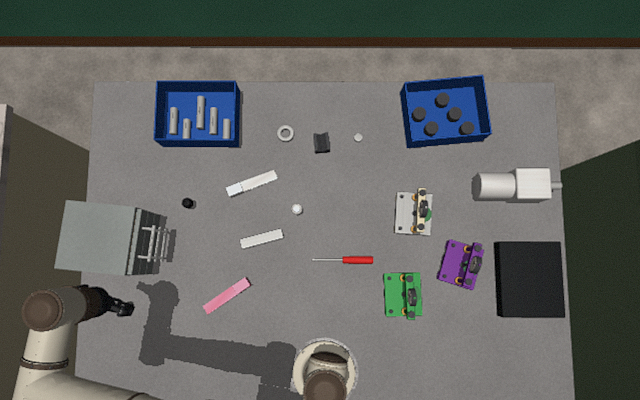

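View pics/wrist0.png

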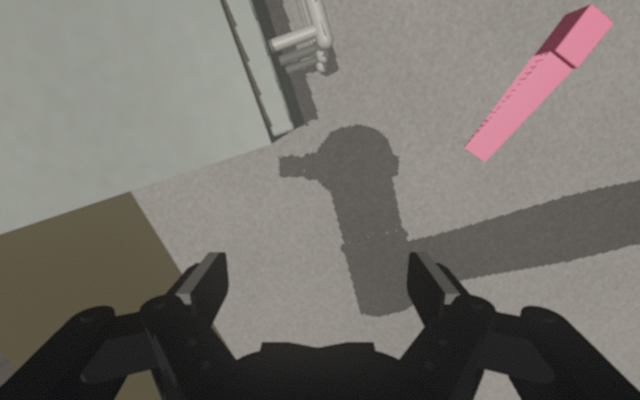

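```bash
cat > h.py <<'E'
import numpy as np,cv2
from bench import status,get_image,job,arm
def ray(d,u,v):
    c=np.linalg.inv(d["mtx"])@[u,v,1.]; T=np.array(d["world_from_camera"]); return T[:3,3],T[:3,:3]@c
def onz(d,u,v,z):
    o,r=ray(d,u,v); return o+r*(z-o[2])/r[2]
def proj(d,p):
    T=np.linalg.inv(d["world_from_camera"]); q=d["mtx"]@(T[:3,:3]@np.array(p,float)+T[:3,3]); return q[:2]/q[2]
def save(img,name,box=None,f=1):
    if box: x0,y0,x1,y1=box; img=img[y0:y1,x0:x1]
    cv2.imwrite(f"pics/{name}.png",cv2.resize(img,None,fx=f,fy=f,interpolation=cv2.INTER_CUBIC)[:,:,::-1])
E
python3 - <<'E'
from h import *
d=get_image("top"); save(d["img"],"topst",(380,170,450,250),7)
save(d["img"],"topw",(215,160,295,205),8)
s=get_image("scene"); save(s["img"],"scst",(200,110,290,200),6)
for u,v in [(226,190),(242,186),(277,174),(396,191),(433,191),(396,233),(432,236)]: print(u,v,onz(d,u,v,40 if u>300 else 20).round())
E
```

```text
226 190 [588. 325.  20.]
242 186 [601. 272.  20.]
277 174 [642. 157.  20.]
396 191 [ 582. -236.   40.]
433 191 [ 582. -357.   40.]
396 233 [ 444. -233.   40.]
432 236 [ 435. -349.   40.]
```

View pics/topst.png

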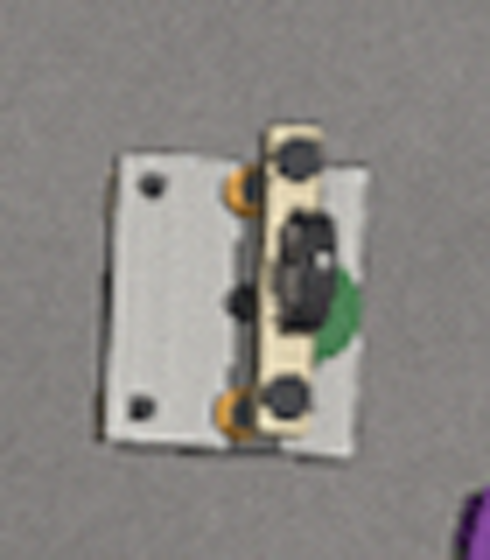

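View pics/scst.png

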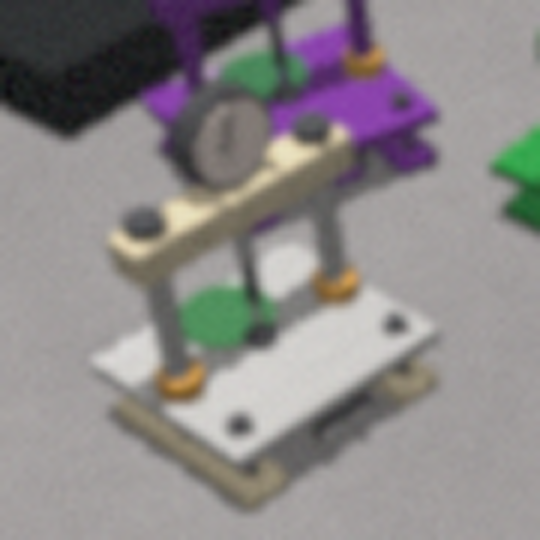

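View pics/topw.png

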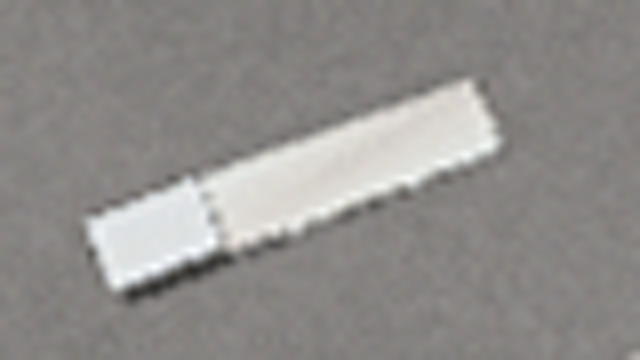

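```bash
cat > m.py <<'E'
from h import *
from scipy.spatial.transform import Rotation as R
d=get_image("top")
P=[onz(d,u/7+380-.5,v/7+170-.5,40) for u,v in [(118,155),(368,168),(352,455),(110,437)]]
for p in P: print(p.round(1))
fl,bl=P[0],P[1]; br,fr=P[2],P[3]
print("len",np.linalg.norm(bl-fl),np.linalg.norm(br-fr),"w",np.linalg.norm(fl-fr),np.linalg.norm(bl-br))
ax=(bl+br-fl-fr); ay=(fl+bl-fr-br)
print("head x",np.degrees(np.arctan2(ax[1],ax[0])),"y-90",np.degrees(np.arctan2(ay[1],ay[0]))-90)
c=(fl+bl+br+fr)/4; print("centre (x=32)",c)
W=[onz(d,u/8+215-.5,v/8+160-.5,z) for u,v,z in [(470,80,3),(500,145,3),(88,222,34),(120,292,34),(192,178,34),(220,248,34)]]
for p in W: print(p.round(1))
t=(W[0]+W[1])/2;b=(W[2]+W[3])/2
print("tip",t,"tail",b,"L",np.linalg.norm((t-b)[:2]),"head",np.degrees(np.arctan2(*(t-b)[1::-1])))
print("block mid",np.mean(W[2:],0))
img=d["img"][160:205,215:295]; m=(img.min(2)>165).astype(np.uint8)
cs=cv2.findContours(m,0,1)[0]; k=max(cs,key=cv2.contourArea); print(cv2.minAreaRect(k))
s=status.read_state(); M=R.from_quat(s["ee_rot"]).as_matrix(); print(M.round(3))
E
python3 m.py
```

```text
[ 580. -237.   40.]
[ 574.1 -353.8   40. ]
[ 439.8 -342.5   40. ]
[ 447.9 -230.8   40. ]
len 116.92714829273051 112.01742416623435 w 132.26387317907893 134.7744928689873
head x -93.52094128975956 y-90 -93.78640531430172
centre (x=32) [ 510.42007436 -291.02276078   40.        ]
[661. 171.   3.]
[633.1 157.9   3. ]
[594.6 324.3  34. ]
[565.5 310.3  34. ]
[613.  281.9  34. ]
[583.8 269.7  34. ]
tip [647.03933979 164.45362469   3.        ] tail [580.01648689 317.28751827  34.        ] L 166.8839771722846 head -66.3209170002392
block mid [589.22644279 296.52913211  34.        ]
((36.2458381652832, 22.783733367919922), (10.336305618286133, 52.4111442565918), 70.46334838867188)
[[-0.     0.916 -0.401]
 [-0.001 -0.401 -0.916]
 [-1.     0.     0.001]]
```

Emit:
{"method": "apply_moves", "body": {
  "targets": "0 141 148 7 -1; 0 141 148 14 -1; 0 141 148 21 -1; 0 141 148 28 -1; 0 141 148 35 -1; 110 418 114 43 -1; 110 418 114 43 -1; 110 418 114 43 -1; 110 418 114 43 -1; 110 418 114 43 -1"
}}

```text
clock: 1.13
position: [507.9, 324.0, 154.4]
ee_rot: [0.693, 0.143, -0.692, 0.143]
contact_force: [0.5, 1.4, 0.3]
gripper_width: 85.2
```

Emit:
{"method": "apply_moves", "body": {
  "targets": "0 0 0 0 -1; 0 0 0 0 -1; 0 0 0 0 -1"
}}

```text
clock: 1.38
position: [506.2, 324.6, 154.8]
ee_rot: [-0.692, -0.143, 0.693, -0.143]
contact_force: [0.5, 0.2, -0.1]
gripper_width: 85.2
```

```bash
cat > st.py <<'E'
from h import *
from scipy.spatial.transform import Rotation as R
s=status.read_state(); M=R.from_quat(s["ee_rot"]).as_matrix()
print(s["clock"],s["position"].round(1),s["contact_force"].round(1),s["gripper_width"],s["joints"].round(2)); print(M.round(3))
def shift(p): return (M.T@(np.array(p)-s["position"])).round(1)
E
python3 - <<'E'
from st import *
print(shift((588,300,60)))
d=get_image("wrist"); save(d["img"],"w1")
E
```

```text
1.3833 [506.2 324.6 154.8] [ 0.5  0.2 -0.1] 85.19939693118424 [ 0.84  0.41 -0.16  0.   -1.   -0.43]
[[-0.     0.396 -0.918]
 [-0.    -0.918 -0.396]
 [-1.     0.     0.   ]]
[ 94.7  55.  -65.4]
```

View pics/w1.png

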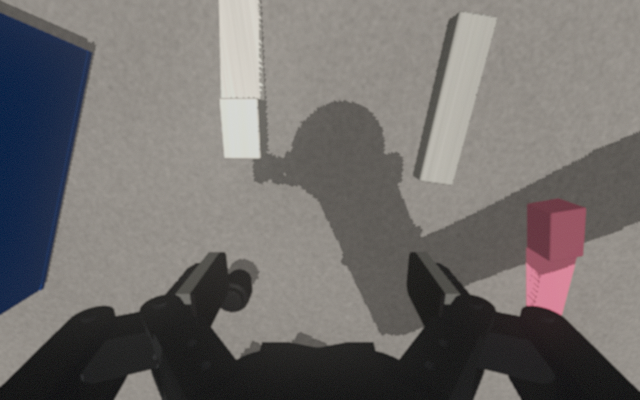

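```bash
python3 - <<'E'
from st import *
d=get_image("wrist")
W=[onz(d,u,v,34) for u,v in [(221,98),(259,98),(261,157),(225,158)]]
for p in W: print(p.round(1))
c=np.mean(W,0);a=W[0]+W[1]-W[2]-W[3];print(c,np.degrees(np.arctan2(a[1],a[0])), np.linalg.norm(a)/2,np.linalg.norm(W[0]-W[1]))
u=a/np.linalg.norm(a); g=c-u*4; g[2]=70; print(g,shift(g)); g[2]=4; print(shift(g))
print(onz(d,240,290,24))
E
```

```text
1.4333 [505.8 325.2 155.4] [ 0.7 -0.7  0.5] 85.1489589776143 [ 0.84  0.41 -0.16  0.   -1.   -0.43]
[[ 0.     0.397 -0.918]
 [ 0.    -0.918 -0.397]
 [-1.    -0.    -0.001]]
[612.2 280.1  34. ]
[583.5 267.7  34. ]
[565.  312.5  34. ]
[593.4 325.8  34. ]
[588.5376597  296.52961502  34.        ] -67.58753323586014 48.93037180360624 31.305025139644744
[587.01257355 300.22746741  70.        ] [ 85.5  55.1 -64.6]
[151.5  55.2 -64.5]
[538.26091091 450.79497224  24.        ]
```

Emit:
{"method": "apply_moves", "body": {
  "targets": "80 55 -64 0 -1; 80 55 -64 0 -1; 80 55 -64 0 -1; 80 55 -64 0 -1; 151 55 -64 0 -1; 151 55 -64 0 -1; 151 55 -64 0 -1; 151 55 -64 0 -1"
}}

```text
clock: 2.15
position: [585.6, 300.3, 4.2]
ee_rot: [-0.692, -0.143, 0.693, -0.144]
contact_force: [0.3, -0.2, 1.0]
gripper_width: 85.6
```

```bash
python3 - <<'E'
from st import *
print(shift((587,300.2,4)))
d=get_image("wrist"); save(d["img"],"w2")
E
```

```text
2.15 [585.6 300.3   4.2] [ 0.3 -0.2  1. ] 85.59276400088066 [ 0.72  0.66 -0.15  0.   -0.77 -0.31]
[[-0.001  0.398 -0.917]
 [-0.001 -0.917 -0.398]
 [-1.     0.001  0.002]]
[ 0.2  0.6 -1.3]
```

View pics/w2.png

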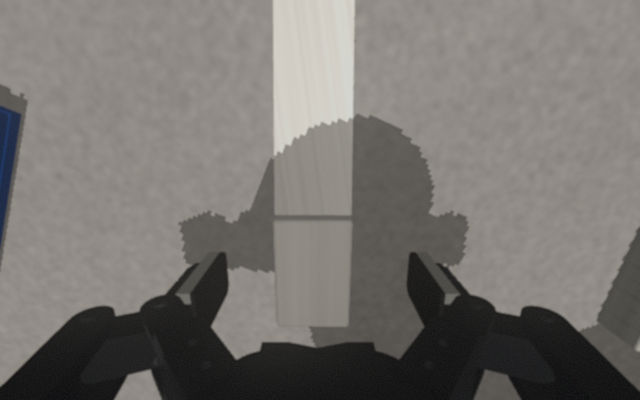

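Emit:
{"method": "apply_moves", "body": {
  "targets": "0 0 0 0 1; 0 0 0 0 1; 0 0 0 0 1; 0 0 0 0 1; 0 0 0 0 1; 0 0 0 0 1; 0 0 0 0 1; 0 0 0 0 1; 0 0 0 0 1; 0 0 0 0 1"
}}

```text
clock: 3.03
position: [587.6, 300.4, 5.5]
ee_rot: [0.693, 0.144, -0.692, 0.143]
contact_force: [-1.3, 0.4, 5.7]
gripper_width: 31.2
```

```bash
python3 - <<'E'
from st import *
d=get_image("wrist"); save(d["img"],"w3")
E
```

```text
3.0333 [587.6 300.4   5.5] [-1.3  0.4  5.7] 31.164417069255954 [ 0.72  0.66 -0.14  0.   -0.76 -0.31]
[[ 0.002  0.397 -0.918]
 [ 0.001 -0.918 -0.397]
 [-1.    -0.    -0.003]]
```

View pics/w3.png

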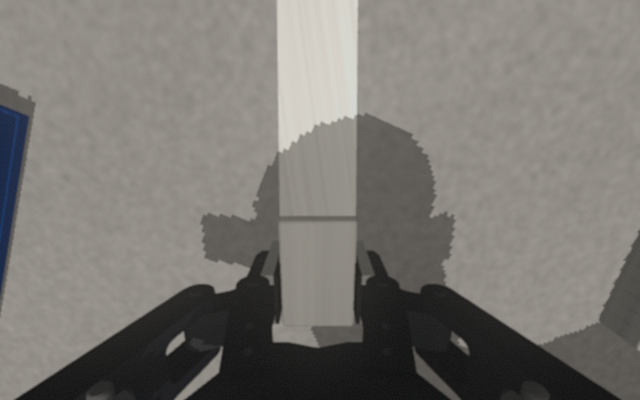

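Emit:
{"method": "apply_moves", "body": {
  "targets": "-30 0 0 0 1; -60 0 0 0 1; -85 0 0 0 1; -85 30 20 4 1; -85 60 40 8 1; -85 90 60 12 1; -85 120 80 16 1; -85 150 100 20 1; -85 180 120 24 1; -85 210 140 27 1"
}}

```text
clock: 3.92
position: [539.8, 49.5, 88.1]
ee_rot: [-0.706, 0.024, 0.707, 0.024]
contact_force: [1.0, 0.0, -2.8]
gripper_width: 31.0
```

```bash
python3 - <<'E'
from st import *
print(shift((525,-50.5,90)))
d=get_image("wrist"); save(d["img"],"w4")
E
```

```text
3.9167 [539.8  49.5  88.1] [ 1.   0.  -2.8] 31.029871800284308 [ 0.39  0.4  -0.38 -0.   -0.8  -0.46]
[[-0.002 -0.067 -0.998]
 [-0.    -0.998  0.067]
 [-1.     0.     0.002]]
[ -1.8 100.8   8.1]
```

View pics/w4.png

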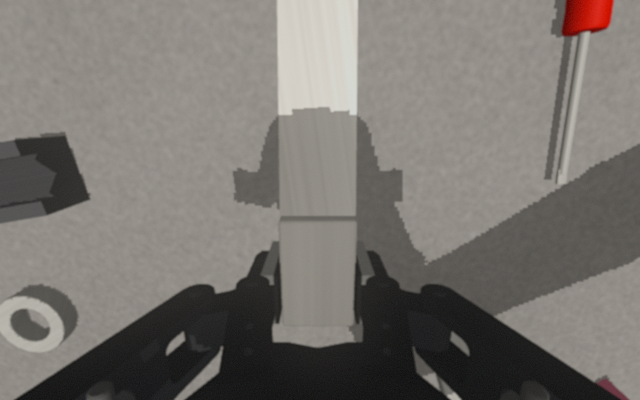

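Emit:
{"method": "apply_moves", "body": {
  "targets": "0 35 5 0 1; 0 70 8 0 1; 0 100 8 0 1; 0 100 8 0 1; 0 100 8 0 1"
}}

```text
clock: 4.38
position: [525.9, -49.5, 88.2]
ee_rot: [-0.706, 0.024, 0.707, 0.024]
contact_force: [0.5, 0.3, -2.8]
gripper_width: 31.2
```

```bash
python3 - <<'E'
from st import *
d=get_image("wrist"); save(d["img"],"w5")
d=get_image("top"); save(d["img"],"t5",(300,160,460,260),5)
d=get_image("scene"); save(d["img"],"s5",(180,90,380,250),4)
E
```

```text
4.3833 [525.9 -49.5  88.2] [ 0.5  0.3 -2.8] 31.200804001217204 [ 0.21  0.38 -0.41 -0.   -0.78 -0.28]
[[-0.002 -0.067 -0.998]
 [ 0.    -0.998  0.067]
 [-1.     0.     0.002]]
```

View pics/w5.png

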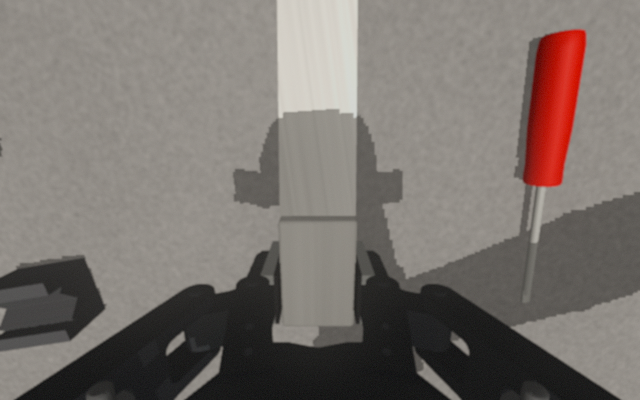

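View pics/t5.png

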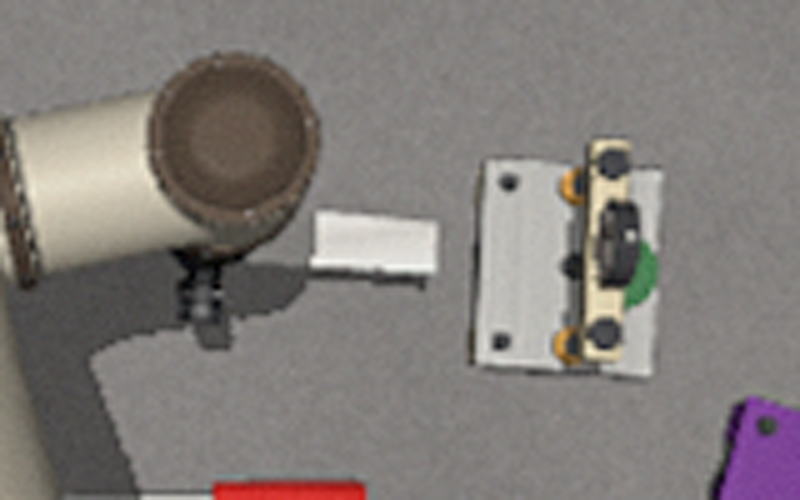

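View pics/s5.png

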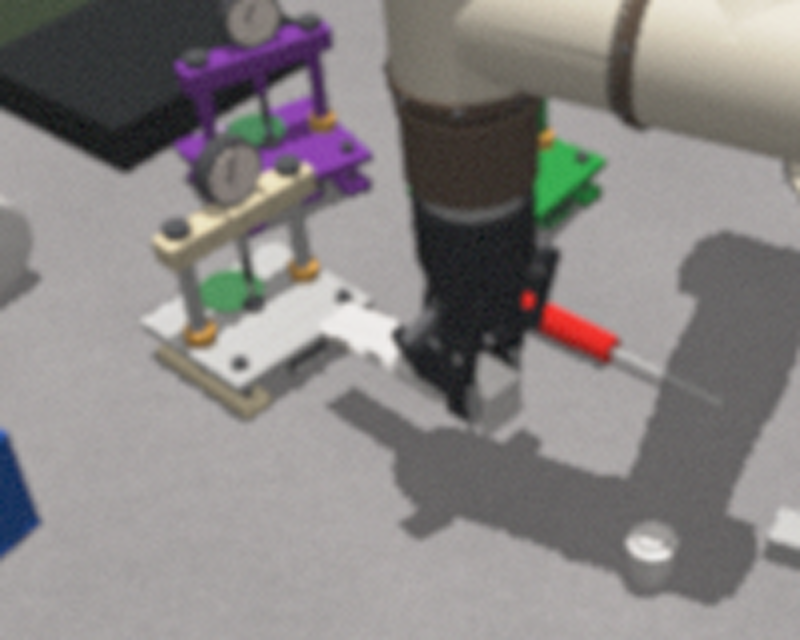

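```bash
python3 - <<'E'
from st import *
d=get_image("top")
t=onz(d,437/5+300-.5,248/5+160-.5,87);print("tip seen",t, "tip kin",s["position"]+M[:,1]*149)
c=np.array([510.4,-291.0]);u=np.array([np.cos(np.radians(-93.6)),np.sin(np.radians(-93.6))]);n=np.array([-u[1],u[0]])
o=c-32*u
for p in (t,s["position"]+M[:,1]*149): print("stand xy",(p[:2]-o)@u,(p[:2]-o)@n)
E
```

```text
4.5333 [527.  -47.4  88.6] [-0.3  0.  -2.8] 30.982775830307666 [ 0.22  0.38 -0.41 -0.   -0.78 -0.28]
[[-0.001 -0.063 -0.998]
 [ 0.    -0.998  0.063]
 [-1.    -0.     0.001]]
tip seen [ 516.54268172 -197.93482124   87.        ] tip kin [ 517.5410003  -196.05910211   88.5600874 ]
stand xy -61.26723806255895 0.28694961790521084
stand xy -63.20194083112345 1.1655208647257427
```

Emit:
{"method": "apply_moves", "body": {
  "targets": "35 0 0 0 1; 65 0 0 0 1; 75 0 0 0 1; 78 0 0 0 1; 80 0 0 0 1; 80 0 0 0 1"
}}

```text
clock: 5.08
position: [528.2, -47.4, 9.8]
ee_rot: [0.707, -0.022, -0.706, -0.022]
contact_force: [-0.4, 0.1, -2.3]
gripper_width: 31.0
```

Aligned within about 1 mm. Now the last few mm down.

Emit:
{"method": "apply_moves", "body": {
  "targets": "1 0 0 0 1; 2 0 0 0 1; 3 0 0 0 1; 3 0 0 0 1"
}}

```text
clock: 5.42
position: [527.3, -47.9, 6.4]
ee_rot: [0.707, -0.022, -0.706, -0.023]
contact_force: [0.3, -0.2, -2.2]
gripper_width: 31.2
```

Emit:
{"method": "apply_moves", "body": {
  "targets": "0.7 0 0 0 1; 1.4 0 0 0 1; 1.4 0 0 0 1"
}}

```text
clock: 5.67
position: [527.3, -47.9, 5.5]
ee_rot: [0.707, -0.022, -0.707, -0.022]
contact_force: [-2.4, 0.8, 4.7]
gripper_width: 31.3
```

Emit:
{"method": "apply_moves", "body": {
  "targets": "0 10 0 0 1; 0 20 0 0 1; 0 30 0 0 1; 0 40 0 0 1; 0 50 0 0 1; 0 60 0 0 1; 0 64 0 0 1; 0 64 0 0 1"
}}

```text
clock: 6.33
position: [524.3, -113.3, 5.4]
ee_rot: [0.708, -0.023, -0.706, -0.023]
contact_force: [0.7, -2.1, 4.4]
gripper_width: 31.2
```

```bash
python3 - <<'E'
from st import *
d=get_image("wrist"); save(d["img"],"w6")
d=get_image("top"); save(d["img"],"t6",(300,160,460,260),5)
d=get_image("scene"); save(d["img"],"s6",(200,100,320,200),6)
E
```

```text
6.3333 [ 524.3 -113.3    5.4] [ 0.7 -2.1  4.4] 31.205824211280795 [ 0.09  0.51 -0.47  0.   -0.59 -0.16]
[[ 0.003 -0.065 -0.998]
 [-0.    -0.998  0.065]
 [-1.     0.    -0.003]]
```

View pics/w6.png

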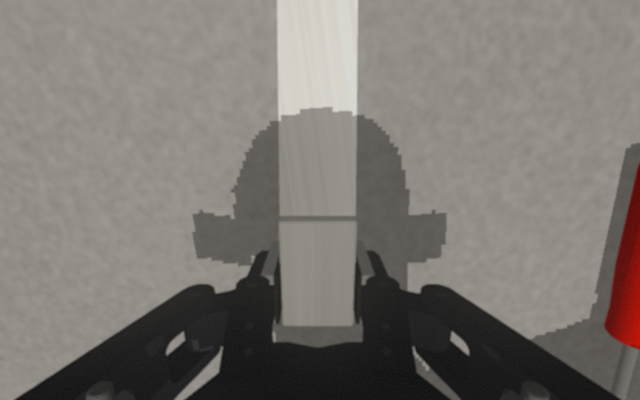

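View pics/t6.png

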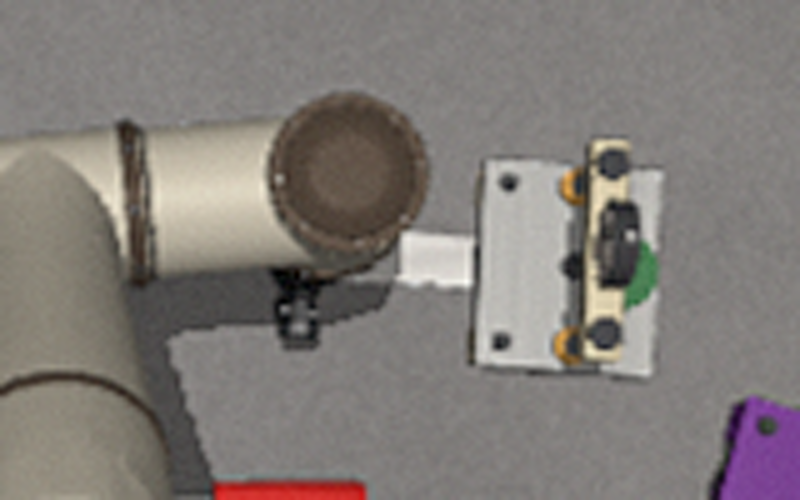

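View pics/s6.png

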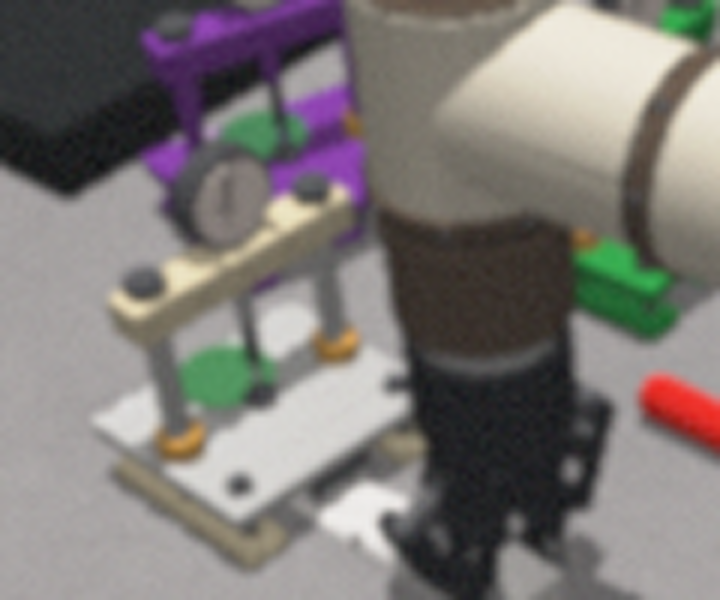

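Emit:
{"method": "apply_moves", "body": {
  "targets": "0 2 0 0 1; 0 4 0 0 1; 0 6 0 0 1; 0 8 0 0 1"
}}

```text
clock: 6.82
position: [523.8, -119.2, 5.4]
ee_rot: [0.708, -0.022, -0.706, -0.023]
contact_force: [0.7, 7.1, 6.9]
gripper_width: 31.4
```

Emit:
{"method": "apply_moves", "body": {
  "targets": "0 1.5 0 0 1; 0 3 0 0 1; 0 4.5 0 0 1; 0 6 0 0 1"
}}

```text
clock: 7.15
position: [523.7, -123.9, 5.5]
ee_rot: [0.708, -0.022, -0.705, -0.023]
contact_force: [0.1, 14.1, 7.5]
gripper_width: 30.8
```

Emit:
{"method": "apply_moves", "body": {
  "targets": "0 1.5 0 0 1; 0 3 0 0 1; 0 4.5 0 0 1; 0 6 0 0 1"
}}

```text
clock: 7.48
position: [523.6, -129.7, 5.5]
ee_rot: [0.708, -0.022, -0.705, -0.023]
contact_force: [1.5, 14.4, 7.7]
gripper_width: 30.9
```

```bash
python3 - <<'E'
from st import *
d=get_image("scene"); save(d["img"],"s7",(200,100,320,200),6)
E
```

```text
7.4833 [ 523.6 -129.7    5.5] [ 1.5 14.4  7.7] 30.939358054231484 [ 0.06  0.51 -0.46 -0.   -0.59 -0.12]
[[ 0.004 -0.063 -0.998]
 [ 0.002 -0.998  0.063]
 [-1.    -0.002 -0.004]]
```

View pics/s7.png

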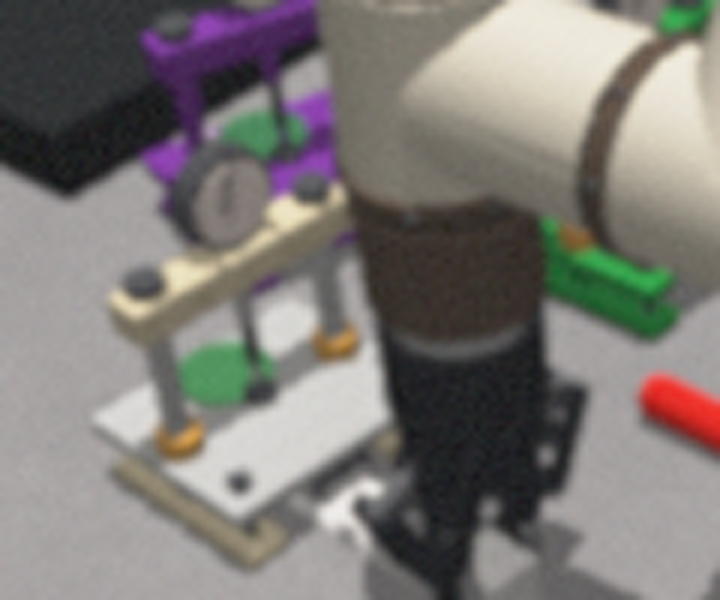

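Emit:
{"method": "apply_moves", "body": {
  "targets": "0 1.4 0 0 1; 0 2.8 0 0 1; 0 4 0 0 1"
}}

```text
clock: 7.78
position: [523.4, -133.7, 5.5]
ee_rot: [0.708, -0.022, -0.705, -0.023]
contact_force: [0.8, 14.3, 7.7]
gripper_width: 31.1
```

Emit:
{"method": "apply_moves", "body": {
  "targets": "0 1.4 0 0 1; 0 2.8 0 0 1; 0 4 0 0 1"
}}

```text
clock: 8.03
position: [523.1, -137.7, 5.5]
ee_rot: [0.708, -0.022, -0.705, -0.023]
contact_force: [0.6, 14.3, 7.3]
gripper_width: 30.9
```

Emit:
{"method": "apply_moves", "body": {
  "targets": "0 1.4 0 0 1; 0 2.8 0 0 1; 0 4 0 0 1"
}}

```text
clock: 8.28
position: [522.9, -141.7, 5.5]
ee_rot: [0.708, -0.022, -0.705, -0.023]
contact_force: [0.4, 13.5, 8.2]
gripper_width: 31.2
```

Emit:
{"method": "apply_moves", "body": {
  "targets": "0 1 0 0 1; 0 2 0 0 1; 0 3 0 0 1"
}}

```text
clock: 8.53
position: [522.7, -144.7, 5.5]
ee_rot: [0.708, -0.022, -0.705, -0.023]
contact_force: [1.1, 14.5, 7.7]
gripper_width: 30.9
```

Emit:
{"method": "apply_moves", "body": {
  "targets": "0 1 0 0 1; 0 2 0 0 1; 0 3 0 0 1"
}}

```text
clock: 8.78
position: [522.4, -147.7, 5.5]
ee_rot: [0.708, -0.022, -0.705, -0.023]
contact_force: [0.8, 14.3, 7.7]
gripper_width: 31.1
```

Emit:
{"method": "apply_moves", "body": {
  "targets": "0 1 0 0 1; 0 2 0 0 1; 0 3 0 0 1"
}}

```text
clock: 9.03
position: [522.2, -150.7, 5.5]
ee_rot: [0.708, -0.022, -0.705, -0.023]
contact_force: [1.4, 14.7, 7.5]
gripper_width: 31.0
```

Emit:
{"method": "apply_moves", "body": {
  "targets": "0 1 0 0 1; 0 2 0 0 1; 0 3 0 0 1"
}}

```text
clock: 9.28
position: [522.0, -153.6, 5.5]
ee_rot: [0.708, -0.022, -0.705, -0.023]
contact_force: [0.1, 14.7, 7.9]
gripper_width: 31.2
```

```bash
python3 - <<'E'
from st import *
d=get_image("scene"); save(d["img"],"s8",(220,120,270,190),8)
E
```

```text
9.2833 [ 522.  -153.6    5.5] [ 0.1 14.7  7.9] 31.229771644407872 [ 0.01  0.52 -0.45 -0.   -0.6  -0.07]
[[ 0.004 -0.063 -0.998]
 [ 0.002 -0.998  0.063]
 [-1.    -0.002 -0.004]]
```

View pics/s8.png

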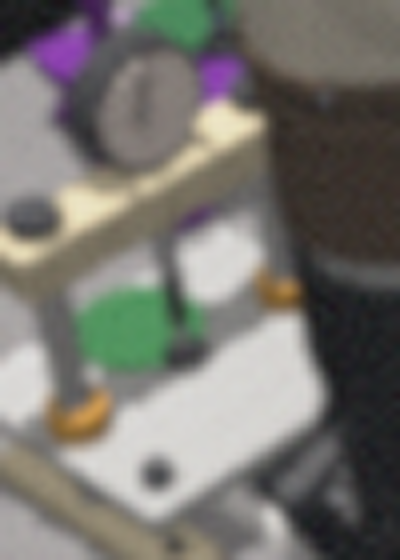

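Emit:
{"method": "apply_moves", "body": {
  "targets": "0 1 0 0 1; 0 2 0 0 1; 0 3 0 0 1"
}}

```text
clock: 9.58
position: [521.8, -156.6, 5.5]
ee_rot: [0.708, -0.022, -0.705, -0.023]
contact_force: [0.0, 16.6, 8.0]
gripper_width: 31.0
```

Emit:
{"method": "apply_moves", "body": {
  "targets": "0 1 0 0 1; 0 2 0 0 1; 0 3 0 0 1"
}}

```text
clock: 9.83
position: [521.7, -158.7, 5.5]
ee_rot: [0.708, -0.021, -0.705, -0.023]
contact_force: [1.8, 21.8, 9.0]
gripper_width: 30.9
```

Emit:
{"method": "apply_moves", "body": {
  "targets": "0 0 0 0 1; 0 0 0 0 1; 0 0 0 0 1"
}}

```text
clock: 10.08
position: [521.7, -158.8, 5.5]
ee_rot: [0.708, -0.021, -0.705, -0.023]
contact_force: [1.9, 19.3, 9.0]
gripper_width: 31.4
```

Emit:
{"method": "apply_moves", "body": {
  "targets": "0 0.7 0 0 1; 0 1.4 0 0 1; 0 2 0 0 1; 0 2 0 0 1"
}}

```text
clock: 10.42
position: [521.6, -160.4, 5.5]
ee_rot: [0.708, -0.021, -0.705, -0.023]
contact_force: [-0.3, 20.2, 7.8]
gripper_width: 31.0
```

Emit:
{"method": "apply_moves", "body": {
  "targets": "0 0 0 0 1; 0 0 0 0 1; 0 0 0 0 1"
}}

```text
clock: 10.67
position: [521.6, -160.4, 5.5]
ee_rot: [0.708, -0.021, -0.705, -0.023]
contact_force: [0.7, 21.1, 8.7]
gripper_width: 30.9
```

Emit:
{"method": "apply_moves", "body": {
  "targets": "0 -0.7 0 0 1; 0 -1.4 0 0 1; 0 -2 0 0 1; 0 -2 0 0 1; 0 -2 0 0 1"
}}

```text
clock: 11.08
position: [521.6, -160.3, 5.5]
ee_rot: [0.708, -0.022, -0.705, -0.023]
contact_force: [1.9, 10.8, 7.0]
gripper_width: 30.9
```

Emit:
{"method": "apply_moves", "body": {
  "targets": "0 -0.7 0 0 1; 0 -1.4 0 0 1; -0.5 -1.4 0 0 1; -0.8 -1.4 0 0 1; -0.8 -1.4 0 0 1"
}}

```text
clock: 11.5
position: [521.5, -160.3, 5.5]
ee_rot: [0.708, -0.022, -0.706, -0.022]
contact_force: [4.1, 2.4, 1.0]
gripper_width: 31.5
```

Emit:
{"method": "apply_moves", "body": {
  "targets": "0 0 0 0 0.2; 0 0 0 0 0.1; 0 0 0 0 0; 0 0 0 0 -0.1; 0 0 0 0 -0.2; 0 0 0 0 -0.2; 0 0 0 0 -0.2; 0 0 0 0 -0.2"
}}

```text
clock: 12.17
position: [519.7, -160.3, 5.3]
ee_rot: [-0.707, 0.023, 0.707, 0.023]
contact_force: [0.0, -0.2, -0.2]
gripper_width: 51.0
```

```bash
python3 - <<'E'
from st import *
d=get_image("wrist"); save(d["img"],"w9")
E
```

```text
12.1667 [ 519.7 -160.3    5.3] [ 0.  -0.2 -0.2] 51.03885309736526 [-0.    0.52 -0.45 -0.   -0.6  -0.06]
[[-0.    -0.064 -0.998]
 [ 0.    -0.998  0.064]
 [-1.     0.     0.   ]]
```

View pics/w9.png

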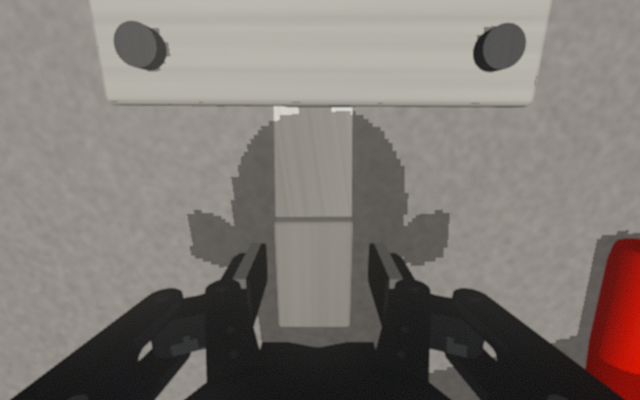

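Emit:
{"method": "apply_moves", "body": {
  "targets": "-15 0 0 0 -0.2; -35 0 0 0 -0.2; -70 0 0 0 -0.2; -105 -5 0 0 -0.2; -130 -40 0 0 -0.2; -130 -80 0 0 -0.2; -130 -120 0 0 -0.2; -130 -150 0 0 -0.2; -130 -150 0 0 -0.2"
}}

```text
clock: 12.97
position: [530.1, -6.3, 135.9]
ee_rot: [0.708, -0.02, -0.706, -0.021]
contact_force: [0.3, -1.6, -0.5]
gripper_width: 51.4
```

```bash
python3 - <<'E'
from st import *
d=get_image("scene"); save(d["img"],"s10",(200,100,320,200),6)
d=get_image("top"); save(d["img"],"t10",(300,160,460,260),5)
E
```

```text
12.9667 [530.1  -6.3 135.9] [ 0.3 -1.6 -0.5] 51.44626735415853 [ 0.29  0.32 -0.36 -0.   -0.89 -0.35]
[[ 0.002 -0.058 -0.998]
 [ 0.001 -0.998  0.058]
 [-1.    -0.001 -0.002]]
```

View pics/s10.png

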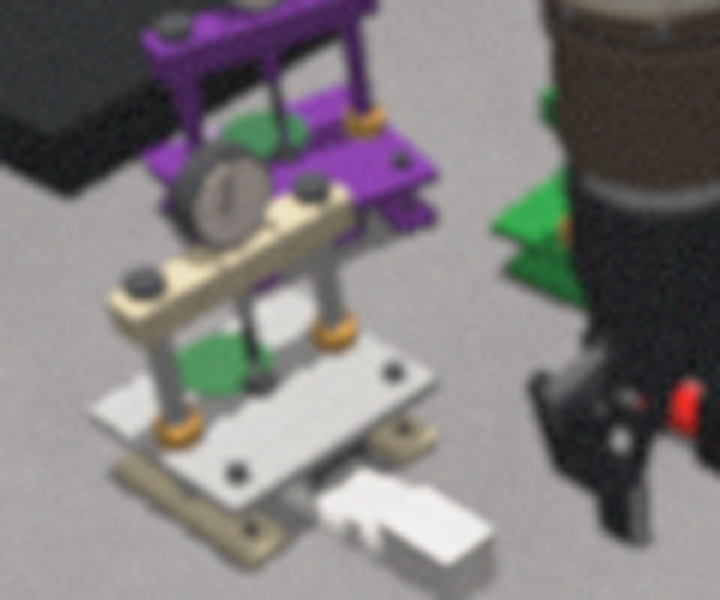

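View pics/t10.png

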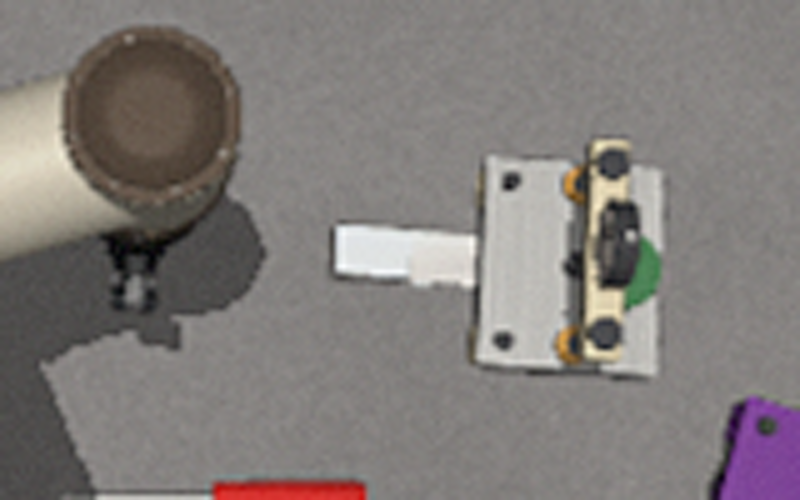

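```bash
python3 - <<'E'
from st import *
d=get_image("top"); print(onz(d,334/5+299.5,253/5+159.5,34), onz(d,410/5+299.5,253/5+159.5,34))
E
```

```text
13.0667 [529.3  -9.4 135.4] [ 0.1 -0.3 -0. ] 51.32932191359888 [ 0.29  0.32 -0.36 -0.   -0.89 -0.35]
[[-0.    -0.061 -0.998]
 [ 0.    -0.998  0.061]
 [-1.    -0.     0.   ]]
[ 519.64254725 -138.55254867   34.        ] [ 519.73555863 -188.28253258   34.        ]
```

The tail end is at y = -138.6 against an expected -139.4, so the wedge did not slip back. Handing in.

```bash
python3 -c "
from bench import job;print(job.job_done())"
```

```text
the job is handed in; nothing more can be done
None
```

I slid the aluminium wedge thin end first under the carrier's nose until the pad met the gauge's plunger. Then I let go, backed the hand away and handed the job in at about 13 s.

- **Contact:** the push held at about 14.5 N on the carrier alone. It stepped up near TCP y = -156 mm, and I stopped at y = -160.4 mm with about 21 N. From the slide past contact I estimate the plunger is lifted about 1 mm, roughly 5 N. I could not read the gauge directly, so this is not a measurement.
- **Baseline push:** 14.5 N is just above the 6 to 14 N given, probably because the hand was also pressing the wedge on the bench with about 7 to 8 N.
- **After release:** the tail end of the wedge was seen at y = -138.6 mm against -139.4 mm expected, so it did not slip back within the camera's 2 mm. The wedge looks flat and central in the passage, and the carrier is raised.
- **Hand and other things:** the hand is well clear, with about zero force on it. Nothing else appeared moved in the views I checked, though I did not re-measure each thing.

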